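Set the bowl feeder to step six and start it

TASK

Get the bowl feeder ready to count the bolts: with a fingertip, push the pointer of the console's amplitude selector round, click by click, until it rests at step six of its eight steps, then press the green start button fully down and let it spring back. Do not start before the selector is at six, do not pinch the knob or press the red stop button, and leave the console and everything else on the bench standing where they are.

Things in the scene. Friction and masses are not known exactly. Their poses are not given: they have to be found in the camera images.
- console: grey steel desk console of the feeder, loose on rubber feet, 2.2 to 3.4 kg, 170 mm deep (x) by 250 mm wide (y), 62 mm high in front, 92 mm at the back. Origin: centre of its underside; x points from the operator's edge to the back. Its top is a flat dark panel sloping 10 degrees, lower towards the operator (-x). On it: selector at the left (+y), green and red buttons at the right (-y)
- dial_center (a point): where the selector's axis meets the panel; x up the slope (to the back), y left, z out of the panel. Around the knob a bright 90 mm scale plate with eight black dots 37.5 mm from the axis, one per step, 30 degrees apart: step one is the smallest, growing clockwise to eight. From above, step one lies 105 degrees counter-clockwise of this x axis, step six 45 degrees clockwise of it
- pointer (a point): top of the pointer's end, on the knob, 26 mm from its axis, 32 mm above the panel; x points outward along the pointer. The black knob: a round skirt of 48 mm diameter up to 6 mm above the panel, and a straight bar 52 mm long, 13 mm wide, centred on the axis, 5 to 32 mm above the panel; a white line marks its pointer half
- selector (a joint): turn of the selector, rad, growing clockwise from above: 0 at step one, 0.524 more per step, 2.618 at step six, 3.665 at eight; end stops just beyond one and eight. Pointer direction = 1.833 minus this, counter-clockwise from x of dial_center. A spring detent (about 0.055 Nm, some 3 N at the bar's end) holds each step; past half-way it snaps on to the next. Starts at step one, two, three or four
- start_top (a point): centre of the top of the green start button: round, 28 mm diameter, in a dark collar of 44 mm diameter and 12 mm height; the top stands 22 mm above the panel. z axis out of the panel. It is pressed into the panel
- start (a joint): travel of the start button in m: 0 released, 0.006 fully down; the spring takes 1.5 N at first, 5 N fully down, and returns it
- stop_top (a point): centre of the top of the red stop button, the same size, 65 mm down the slope from the green one; leave it alone
- stop (a joint): travel of the stop button in m, as for start
- feeder: vibratory bowl feeder, fixed: blue round base, steel bowl of 224 mm diameter with small brass bolts, 200 mm high, a chute 180 mm out along its x axis. Origin: centre of its underside
- parts_bin: loose dark grey open bin of bolts, 150 by 100 mm, 65 mm high, behind the console; origin at the centre of its underside
- hex_bolt: loose steel hexagon bolt standing on its head, 40 mm wide, 90 mm tall; origin at the centre of its underside
- carton: loose small cardboard carton 90 by 70 mm, 55 mm high; origin at the centre of its underside
- oil_can: loose standing oil can, 60 mm diameter, 150 mm tall; origin at the centre of its underside

How it is judged:
By the outcome, as a careful person would: the job done as asked, in the order asked, and still so for the second after the job is handed in, with the robot touching nothing.
It also fails if it takes over 53 s, if anything falls off the work surface, if the arm or the gripper's body presses on something with over 40 N, if the wrist force passes 120 N, or if a joint passes its speed limit or range.

ROBOT

A 6-joint arm with a two-finger parallel gripper is mounted at the origin on the work surface. World frame = base frame: x ahead of the robot, y to its left, z up, the work surface at z = 0. Lengths are in m, angles in rad, forces in N, time in s.
With the tool pointing down it reaches from about 0.375 to 0.975 m from the base axis. Payload 3.8 kg.
Tool frame: the origin (TCP) lies midway between the tips of the shut fingers; the grasp point (between the pads) lies hold_point_z behind it (hold_point_z is the distance from the TCP to the grasp point, in m); y points along the fingers, z is the direction in which the jaws open and shut, and the axes are right-handed (so a half turn about y gives the same grasp; the last joint's range is limited). The gripper opens to 85 mm and grips with 20 to 120 N. Pads are 22 mm wide; open, the fingers measure 114 mm over their backs; the gripper's body (76 mm by 85 mm) begins 54 mm behind the grasp point. The pads swing forward as they close: fully open they stand 13 mm farther back than shut.
Start: joints at [-1.344, 0.264, 1.604, -0, 1.274, -0.037], TCP at [0.176, -0.652, 0.203] pointing down, gripper open.
Joint ranges: [-2.63, 2.63], [-0.94, 2.18], [0.31, 2.57], [-1.31, 4.45], [0, 2.66], [-2.55, 2.55]. Speed limits (rad/s): [2.57, 2.57, 3.14, 3.14, 3.14, 3.14].

INTERFACE

Orientations are given as a 3x3 rotation matrix whose columns are the frame's x, y, z axes.
In Python, from rig import read_state, snapshot, finish_job, hold_point_z gives the robot as it stands.
- The arm moves only by the tool carry_out, never from a script. Its argument "commands" is a list of rows, each an object with "delta_pos": the shift along the tool's x, y, z in m, a list of three; "spin": the turn about the tool's y in rad; "hand": the closure, from 0 (fully open) to 1 (shut). A call has 1 to 10 rows; each row shifts and turns the commanded pose from where the row before left it, along the tool's axes as they then stand; what a row does not reach is not made up. A row lasts 1/8 s, in which the tool goes at most 62.5 mm and 10.7 degrees, less where a joint would pass 70% of its speed; a pose out of reach is approached as far as the arm can. A call with a gripper value outside its range is refused whole. The fingers move at their own pace and stop on an object; the grip force is fixed at half the most. Time passes only in rows, so rows that do not move let the fingers close. It gives the time, the measured TCP pose, the force and the opening at its end, in the units of the state.
- read_state(): the state, without advancing time (a new reading comes with each control period).
- snapshot(name): name is "scene" or "top"; returns a dict with "pixels" (480x640x3 uint8, red, green, blue), "z_map" (480x640 float32, m along the optical axis (not along the pixel's ray), 0 where there is no reading), "vertical_fov" (degrees; the focal length in pixels is half the picture's height over the tangent of half this angle, whatever the lens; pixels are square), "cx", "cy" (the principal point, pixels), "xyz" and "orientation" of the camera in the world. Camera axes: x right, y down, z forward; pixel columns grow to the right and rows downward; lengths in m; the calibration is good to about 2 mm. A picture is of the moment at which its call begins.
- finish_job(): hands the job in, once; it reports no verdict.
The state is a dict: "clock": time; "joint_pos": joint angles; "qvel": joint speeds; "effort": joint torques, N m; "eef_pos": TCP position; "ee_rot": TCP orientation; "contact_force": force on the tool from outside, world axes, zero at the start; "torque": the same for the moment, N m; "width": finger opening in m.
Only numpy, scipy, OpenCV 4.12 (cv2) and the standard library are available. Lean on these libraries where they do the work, as an engineer would, in place of code of your own. Each camera call takes 0.05 s, during which the arm holds its last target. There are 200 camera calls.

## Working session

There is one attempt and no reset: what is moved stays moved. The work goes in short steps, Python scripts to look and compute and a tool call to move; the robot and the scene stay as the last step left them, time stands still between calls to the robot, and variables do not carry over. Pictures are saved under pics/ and viewed, about 8 in all and at most 12, crops included, and the job is handed in when it is done.

Besides the shell and the picture viewer there is one more tool, called as name([rows], argument=value, ...), one row to a line, values as JSON. carry_out: Moves the arm, as the interface text tells. Its arguments: {"type":"object","properties":{"commands":{"type":"array","items":{"type":"object","properties":{"delta_pos":{"type":"array","items":{"type":"number"}},"spin":{"type":"number"},"hand":{"type":"number"}}}}},"required":["commands"]}

```bash
mkdir -p pics; cat > h.py <<'E'
import numpy as np, cv2
from rig import read_state, snapshot, finish_job, hold_point_z
def K(s): return 240/np.tan(np.radians(s["vertical_fov"])/2)
def pts(s):
    f=K(s); v,u=np.mgrid[:480,:640]; z=s["z_map"]
    c=np.stack([(u-s["cx"])/f*z,(v-s["cy"])/f*z,z],-1)
    return c@np.array(s["orientation"]).T+np.array(s["xyz"])
def save(s,n,crop=None,k=1):
    p=s["pixels"][:,:,::-1]
    if crop: x0,y0,x1,y1=crop; p=p[y0:y1,x0:x1]
    cv2.imwrite("pics/"+n,cv2.resize(p,None,fx=k,fy=k,interpolation=cv2.INTER_CUBIC))
E
python3 - <<'E'
from h import *
for n in("scene","top"):
    s=snapshot(n); save(s,n+"1.png"); print(n,s["vertical_fov"],s["cx"],s["cy"],s["xyz"],np.round(s["orientation"],3).tolist(),(s["z_map"]==0).mean())
st=read_state(); print(st); print(hold_point_z)
E
```

```text
scene 57.53156064821223 312.3384120085799 239.71541500279432 [1.24537417 0.62814685 0.74832973] [[-0.658, 0.449, -0.605], [0.753, 0.383, -0.535], [-0.009, -0.807, -0.59]] 0.0038671875
top 54.85225037562973 317.41433952339855 240.329745010575 [0.40172176 0.01755918 1.01756505] [[0.11, -0.971, 0.213], [-0.994, -0.107, 0.025], [-0.001, -0.214, -0.977]] 0.00390625
{'clock': 0.1, 'joint_pos': array([-1.34390628e+00,  2.64712513e-01,  1.60528736e+00,  3.99160362e-05,
        1.27368659e+00, -3.69142615e-02]), 'qvel': array([ 0.00166359, -0.00126533, -0.00362237, -0.00039436,  0.00040555,
       -0.00057006]), 'effort': array([ 4.65795783e-04, -5.16707790e+01, -3.68590200e+01, -8.40400526e-05,
        6.26142617e-03,  1.41570595e-05]), 'eef_pos': array([ 0.17584589, -0.65092587,  0.20133624]), 'ee_rot': array([[-9.65408057e-01, -4.33809204e-04,  2.60743353e-01],
       [-2.60743688e-01,  2.04872859e-03, -9.65405890e-01],
       [-1.15390401e-04, -9.99997807e-01, -2.09097210e-03]]), 'contact_force': array([ 0.69693113, -0.15187163,  0.53140748]), 'torque': array([-0.01285745,  0.00121168,  0.01166774]), 'width': 0.08548950363348123}
0.0187
```

View pics/scene1.png

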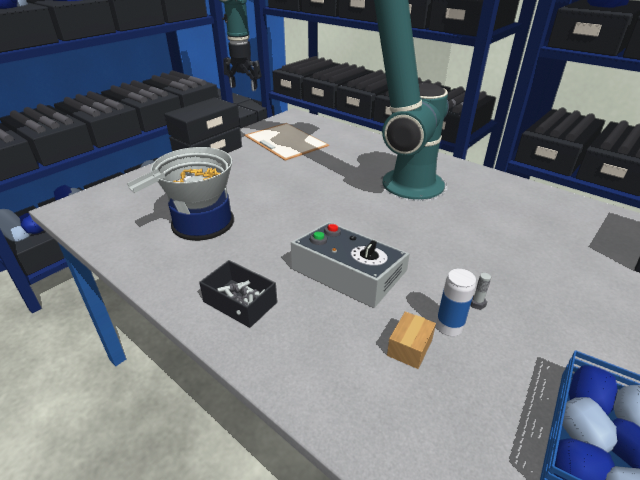

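View pics/top1.png

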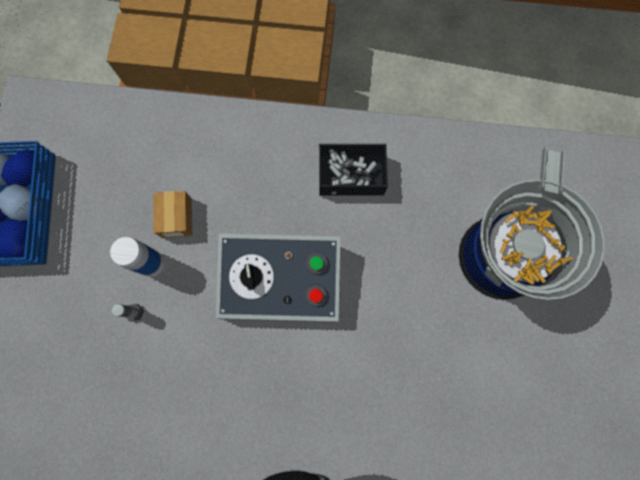

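The scene view shows the console at about (350,260). In the top view the dial is at (251,276) with the white line pointing up-left, green is at (317,263) and red at (316,296). Next I measure these.

```bash
cat > m.py <<'E'
from h import *
def blob(m):
    n,l,st,c=cv2.connectedComponentsWithStats(m.astype(np.uint8)); i=1+np.argmax(st[1:,4]); return l==i
def ray(s,u,v,p,n):
    f=K(s); d=np.array(s["orientation"])@np.array([(u-s["cx"])/f,(v-s["cy"])/f,1]); o=np.array(s["xyz"])
    return o+d*((p-o)@n)/(d@n)
def measure(s,box):
    P=pts(s); px=s["pixels"].astype(int); R,G,B=px[...,0],px[...,1],px[...,2]
    x0,y0,x1,y1=box; roi=np.zeros((480,640),bool); roi[y0:y1,x0:x1]=1
    out={}
    g=blob(roi&(G>R+50)&(G>B+40)); r=blob(roi&(R>G+80)&(R>B+80))
    dark=roi&(px.max(2)<100)&(P[...,2]>.06)&(P[...,2]<.095)
    # panel plane robust
    q=P[dark]
    for _ in range(6):
        A=np.c_[q[:,:2],np.ones(len(q))]; a=np.linalg.lstsq(A,q[:,2],rcond=None)[0]
        q=q[abs(A@a-q[:,2])<.004]
    n=np.array([-a[0],-a[1],1]); n/=np.linalg.norm(n)
    out["n"]=n; p0=q.mean(0); out["p0"]=p0
    out["tilt"]=np.degrees(np.arccos(n[2]))
    for k,m in(("green",g),("red",r)):
        out[k+"_d"]=np.median(P[m],0); v,u=np.nonzero(m); out[k+"_px"]=(u.mean(),v.mean())
    w=roi&(px.min(2)>170)
    w=blob(cv2.morphologyEx(w.astype(np.uint8),cv2.MORPH_CLOSE,np.ones((3,3))))
    c=max(cv2.findContours(w.astype(np.uint8),cv2.RETR_EXTERNAL,cv2.CHAIN_APPROX_NONE)[0],key=len)
    e=cv2.fitEllipse(cv2.convexHull(c)); out["ell"]=e
    out["dial"]=ray(s,*e[0],p0,n)
    return out,P
E
python3 - <<'E'
from m import *
for nm,box in(("top",(205,225,350,330)),("scene",(280,215,415,310))):
    s=snapshot(nm); o,P=measure(s,box)
    print(nm)
    for k,v in o.items(): print(k,np.round(v,4) if not k=="ell" else v)
    n=o["n"]; p=ray(s,*o["green_px"],o["p0"]+.022*n,n); r=ray(s,*o["red_px"],o["p0"]+.022*n,n)
    print("green",p.round(4),"red",r.round(4),np.linalg.norm(p-r),"yaw",np.degrees(np.arctan2(*(p-r)[[1,0]])))
    # console rim corners
    if nm=="top":
        for x,y in((158,215),(175,215),(130,250),(127,312),(318,165),(386,190)): print((x,y),P[y,x].round(3))
    save(s,nm+"_c.png",(box[0],box[1],box[2],box[3]),5)
E
python3 -c "
import cv2,numpy as np
a=cv2.imread('pics/top_c.png');b=cv2.imread('pics/scene_c.png')
a=cv2.resize(a,(414,300));b=cv2.resize(b,(414,300));cv2.imwrite('pics/two.png',cv2.resize(np.vstack([a,b]),(414,600)))"
```

```text
top
n [-0.1722 -0.0119  0.985 ]
p0 [0.5223 0.1099 0.0776]
tilt 9.9398
green_d [0.5553 0.0382 0.104 ]
green_px [316.0878 262.6824]
red_d [0.4912 0.0325 0.0926]
red_px [315.349  295.1879]
ell ((250.8212432861328, 276.1323547363281), (42.75148391723633, 43.15378952026367), 42.172142028808594)
dial [0.517  0.1685 0.0774]
green [0.5548 0.0382 0.1048] red [0.4913 0.0326 0.0936] 0.06473826396175106 yaw 5.003241656981264
(158, 215) [0.629 0.39  0.054]
(175, 215) [0.633 0.353 0.056]
(130, 250) [0.532 0.393 0.151]
(127, 312) [0.418 0.409 0.07 ]
(318, 165) [0.802 0.062 0.003]
(386, 190) [ 0.744 -0.096  0.041]
scene
n [-0.1729 -0.014   0.9848]
p0 [0.5328 0.1243 0.0813]
tilt 9.9887
green_d [0.5612 0.0436 0.1046]
green_px [318.5571 235.2286]
red_d [0.4987 0.0374 0.0932]
red_px [332.5    227.2121]
ell ((346.54754638671875, 257.5303955078125), (138.19781494140625, 347.4141845703125), 0.7240901589393616)
dial [0.5706 0.1409 0.0882]
green [0.5653 0.0474 0.1083] red [0.5022 0.0416 0.0971] 0.06432282554934429 yaw 5.209066108618089
```

View pics/top_c.png

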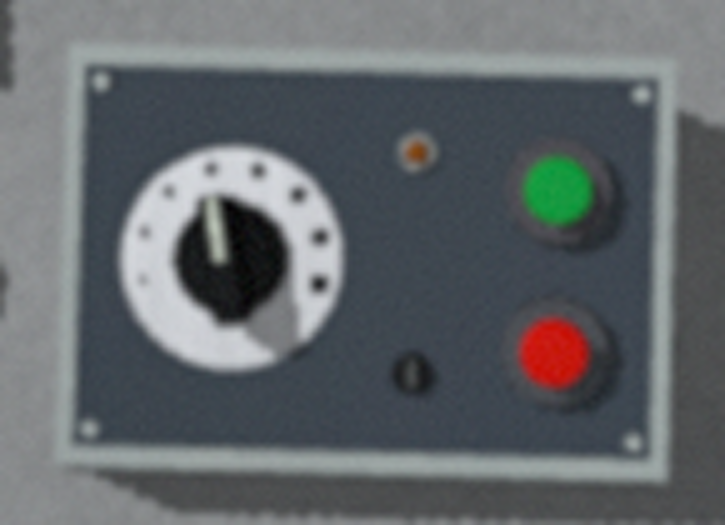

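The pointer is at step four: the line lies just left of the slope direction, at the fourth dot. It needs two clicks clockwise. I shut the hand, rise, and carry over to a hover beside the pointer.

carry_out([
  {"delta_pos": [0,-0.025,0],"spin": 0,"hand": 1},
  {"delta_pos": [0,-0.025,0],"spin": 0,"hand": 1},
  {"delta_pos": [-0.0279,0,-0.0368],"spin": 0,"hand": 1},
  {"delta_pos": [-0.0279,0,-0.0368],"spin": 0,"hand": 1},
  {"delta_pos": [-0.0279,0,-0.0368],"spin": 0,"hand": 1},
  {"delta_pos": [-0.0279,0,-0.0368],"spin": 0,"hand": 1},
  {"delta_pos": [-0.0279,0,-0.0368],"spin": 0,"hand": 1},
  {"delta_pos": [-0.0279,0,-0.0368],"spin": 0,"hand": 1},
  {"delta_pos": [-0.0279,0,-0.0368],"spin": 0,"hand": 1},
  {"delta_pos": [-0.0279,0,-0.0368],"spin": 0,"hand": 1},
])

```text
clock: 1.45
eef_pos: [0.315, -0.3077, 0.2525]
ee_rot: [[-0.965, 0.0, 0.26], [-0.26, -0.0, -0.965], [-0.0, -1.0, 0.0]]
contact_force: [0.1, 0.8, -0.4]
width: -0.0001
```

carry_out([
  {"delta_pos": [-0.0279,0,-0.0368],"spin": 0,"hand": 1},
  {"delta_pos": [-0.0279,0,-0.0368],"spin": 0,"hand": 1},
  {"delta_pos": [-0.0279,0,-0.0368],"spin": 0,"hand": 1},
  {"delta_pos": [-0.0279,0,-0.0368],"spin": 0,"hand": 1},
  {"delta_pos": [-0.0279,0,-0.0368],"spin": 0,"hand": 1},
  {"delta_pos": [-0.0279,0,-0.0368],"spin": 0,"hand": 1},
  {"delta_pos": [-0.0279,0,-0.0368],"spin": 0,"hand": 1},
  {"delta_pos": [-0.0279,0,-0.0368],"spin": 0,"hand": 1},
  {"delta_pos": [-0.0279,0,-0.0368],"spin": 0,"hand": 1},
  {"delta_pos": [-0.0279,0,-0.0368],"spin": 0,"hand": 1},
])

```text
clock: 2.7
eef_pos: [0.4884, 0.1203, 0.2526]
ee_rot: [[-0.965, 0.0, 0.261], [-0.261, -0.0, -0.965], [-0.0, -1.0, 0.0]]
contact_force: [1.4, 0.1, -0.2]
width: 0.0003
```

carry_out([
  {"delta_pos": [-0.0279,0,-0.0368],"spin": 0,"hand": 1},
  {"delta_pos": [-0.0279,0,-0.0368],"spin": 0,"hand": 1},
  {"delta_pos": [0,0,0],"spin": 0,"hand": 1},
])

```text
clock: 3.08
eef_pos: [0.5232, 0.2069, 0.2519]
ee_rot: [[-0.965, -0.001, 0.264], [-0.264, 0.0, -0.965], [0.001, -1.0, -0.001]]
contact_force: [-0.4, 0.0, -0.5]
width: -0.0001
```

carry_out([
  {"delta_pos": [0,0,0],"spin": -0.165,"hand": 1},
  {"delta_pos": [0,0,0],"spin": -0.165,"hand": 1},
  {"delta_pos": [0,0,0],"spin": -0.165,"hand": 1},
  {"delta_pos": [0,0,0],"spin": -0.165,"hand": 1},
  {"delta_pos": [0,0,0],"spin": -0.165,"hand": 1},
  {"delta_pos": [0,0,0],"spin": -0.165,"hand": 1},
  {"delta_pos": [0,0,0],"spin": -0.165,"hand": 1},
  {"delta_pos": [0,0,0],"spin": -0.165,"hand": 1},
  {"delta_pos": [0,0,0],"spin": -0.165,"hand": 1},
  {"delta_pos": [0,0,0],"spin": -0.165,"hand": 1},
])

```text
clock: 4.32
eef_pos: [0.5223, 0.2031, 0.2525]
ee_rot: [[0.341, -0.0, 0.94], [-0.94, -0.001, 0.341], [0.0, -1.0, -0.001]]
contact_force: [1.2, 0.2, 0.5]
width: -0.0002
```

```bash
python3 - <<'E'
from h import *
st=read_state(); print(st); save(snapshot("scene"),"s2.png",(240,130,480,310),3.3)
E
```

```text
{'clock': 4.325, 'joint_pos': array([ 3.26821008e-01,  1.98814681e-02,  1.78890107e+00, -4.85346391e-04,
        1.33348541e+00, -2.07121171e-02]), 'qvel': array([ 6.23874122e-04, -1.24763544e-03,  1.64937769e-04,  6.88739357e-04,
       -6.82226880e-04, -1.30627488e+00]), 'effort': array([ 3.52397965e-04, -3.85039794e+01, -3.73757958e+01, -2.38223052e-03,
        4.19085904e-03,  1.37975682e+00]), 'eef_pos': array([0.52226576, 0.20314014, 0.25245897]), 'ee_rot': array([[ 3.40686989e-01, -4.88074244e-04,  9.40176652e-01],
       [-9.40176667e-01, -6.63555828e-04,  3.40686650e-01],
       [ 4.57579318e-04, -9.99999661e-01, -6.84940854e-04]]), 'contact_force': array([1.24690041, 0.1707798 , 0.53577695]), 'torque': array([0.00688993, 0.05457665, 0.00414332]), 'width': -0.00018473004567852108}
```

View pics/s2.png

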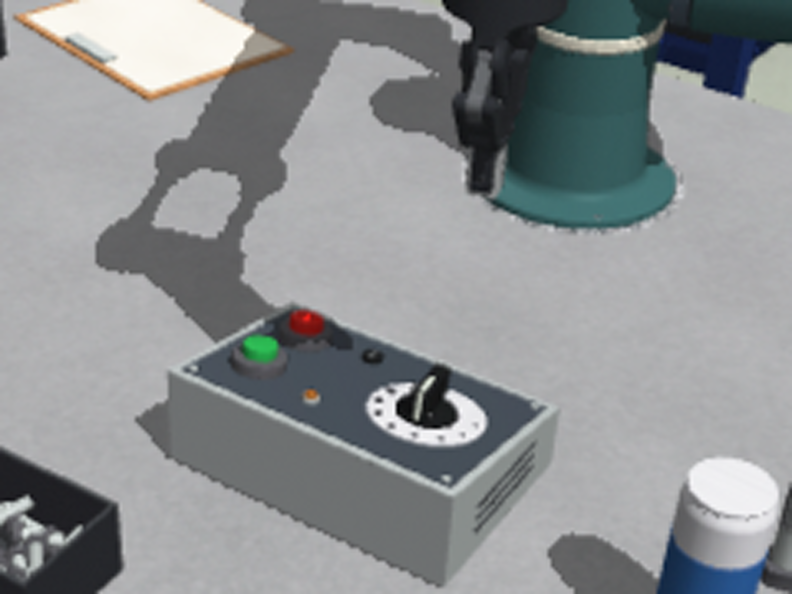

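The shut fingertip hangs at (480,190) in the crop above the dial (430,410), with the bar's white line still at step four. I descend beside it.

carry_out([
  {"delta_pos": [0,0.03,0],"spin": 0,"hand": 1},
  {"delta_pos": [0,0.03,0],"spin": 0,"hand": 1},
  {"delta_pos": [0,0.03,0],"spin": 0,"hand": 1},
  {"delta_pos": [0,0.03,0],"spin": 0,"hand": 1},
  {"delta_pos": [0,0,0],"spin": 0,"hand": 1},
])

```text
clock: 5.0
eef_pos: [0.52, 0.2027, 0.1297]
ee_rot: [[0.334, -0.006, 0.943], [-0.943, -0.002, 0.334], [0.0, -1.0, -0.007]]
contact_force: [-0.9, -0.6, 0.9]
width: 0.0002
```

```bash
python3 - <<'E'
from h import *
st=read_state(); print(st["eef_pos"],st["ee_rot"][:,0],st["contact_force"])
s=snapshot("scene");t=snapshot("top")
a=cv2.resize(s["pixels"][180:310,270:430,::-1],(640,520))
save(s,"s3.png",(290,160,430,290),4.5)
E
```

```text
[0.51997388 0.2027485  0.129677  ] [ 3.34058472e-01 -9.42552341e-01  1.45416342e-04] [-0.85703055 -0.5695441   0.85087851]
```

View pics/s3.png

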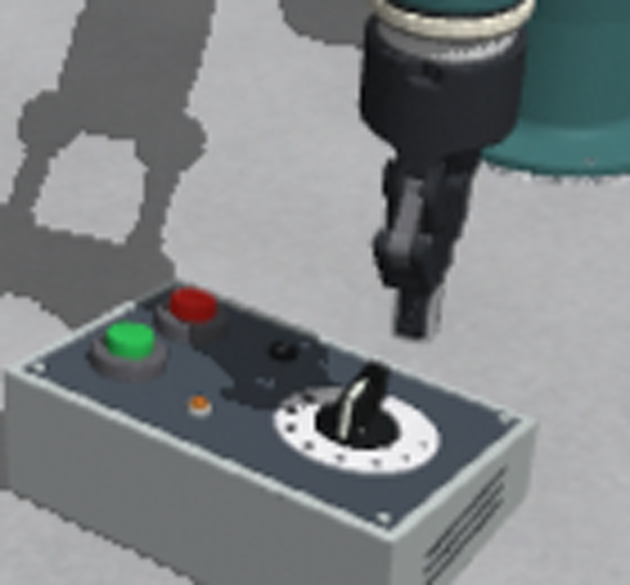

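```bash
cat >> m.py <<'E'
N=np.array([-.1725,-.0130,.985]); N/=np.linalg.norm(N); C=np.array([.517,.1685,.0774])
yaw=np.radians(5.1); X=np.array([np.cos(yaw),np.sin(yaw),0]); X-=N*(X@N); X/=np.linalg.norm(X); Y=np.cross(N,X)
def proj(s,p):
    c=np.array(s["orientation"]).T@(p-np.array(s["xyz"])); return np.array([s["cx"]+K(s)*c[0]/c[2], s["cy"]+K(s)*c[1]/c[2]])
def step(k,r,h):
    a=np.radians(105-30*(k-1)); return C+r*(np.cos(a)*X+np.sin(a)*Y)+h*N
E
python3 - <<'E'
from m import *
s=snapshot("scene"); f=lambda p:((proj(s,p)-[290,160])*4.5).round()
print("axis",f(C),f(C+.032*N))
for k in range(1,9): print(k,"dot",f(step(k,.0375,0)),"tip top",f(step(k,.026,.032)),"bot",f(step(k,.026,.005)))
E
```

```text
axis [353. 428.] [362. 378.]
1 dot [419. 446.] tip top [409. 390.] bot [400. 433.]
2 dot [403. 459.] tip top [397. 398.] bot [389. 442.]
3 dot [372. 464.] tip top [376. 402.] bot [368. 445.]
4 dot [336. 459.] tip top [350. 398.] bot [343. 442.]
5 dot [305. 446.] tip top [329. 389.] bot [321. 433.]
6 dot [287. 428.] tip top [316. 377.] bot [309. 421.]
7 dot [288. 411.] tip top [316. 366.] bot [309. 409.]
8 dot [305. 399.] tip top [328. 358.] bot [321. 400.]
```

The picture matches the model for step four (tip top predicted (350,398), dots within 1 px). I go down beside the bar and approach it.

carry_out([
  {"delta_pos": [0,0.018,0.003],"spin": 0,"hand": 1},
  {"delta_pos": [0,0.017,0],"spin": 0,"hand": 1},
  {"delta_pos": [0,0,0],"spin": 0,"hand": 1},
])

```text
clock: 5.52
eef_pos: [0.5236, 0.2047, 0.095]
ee_rot: [[0.336, -0.005, 0.942], [-0.942, -0.002, 0.336], [-0.0, -1.0, -0.005]]
contact_force: [0.7, 0.2, -0.7]
width: 0.0
```

carry_out([
  {"delta_pos": [0.003,0,0],"spin": 0,"hand": 1},
  {"delta_pos": [0.003,0,0],"spin": 0,"hand": 1},
  {"delta_pos": [0.003,0,0],"spin": 0,"hand": 1},
  {"delta_pos": [0.002,0,0],"spin": 0,"hand": 1},
  {"delta_pos": [0,0,0],"spin": 0,"hand": 1},
])

```text
clock: 6.15
eef_pos: [0.5295, 0.1949, 0.0978]
ee_rot: [[0.336, 0.0, 0.942], [-0.942, 0.0, 0.336], [-0.0, -1.0, 0.0]]
contact_force: [-0.2, -0.6, 0.0]
width: -0.0001
```

carry_out([
  {"delta_pos": [0.002,0,0],"spin": 0,"hand": 1},
  {"delta_pos": [0.0017,0,0.0013],"spin": 0.07,"hand": 1},
  {"delta_pos": [0.0017,0,0.0013],"spin": 0.07,"hand": 1},
  {"delta_pos": [0.0017,0,0.0013],"spin": 0.07,"hand": 1},
])

```text
clock: 6.65
eef_pos: [0.5352, 0.1893, 0.0976]
ee_rot: [[0.13, 0.0, 0.991], [-0.991, 0.0, 0.13], [-0.0, -1.0, 0.0]]
contact_force: [0.4, -0.5, -0.7]
width: 0.0003
```

carry_out([
  {"delta_pos": [0.0017,0,0.0013],"spin": 0.07,"hand": 1},
  {"delta_pos": [0.0017,0,0.0013],"spin": 0.07,"hand": 1},
  {"delta_pos": [0.0017,0,0.0013],"spin": 0.07,"hand": 1},
  {"delta_pos": [0,0,0],"spin": 0,"hand": 1},
])

```text
clock: 7.15
eef_pos: [0.5394, 0.1844, 0.0976]
ee_rot: [[-0.076, -0.0, 0.997], [-0.997, -0.0, -0.076], [0.0, -1.0, -0.0]]
contact_force: [0.5, 0.3, 0.5]
width: 0.0001
```

```bash
python3 - <<'E'
from m import *
st=read_state(); print(st["eef_pos"],st["ee_rot"][:,0],st["contact_force"])
s=snapshot("scene"); save(s,"s4.png",(290,160,430,290),4.5)
s=snapshot("top"); save(s,"t4.png",(205,225,350,330),5)
E
```

```text
[0.53936432 0.18437093 0.09755982] [-7.62888919e-02 -9.97085755e-01  3.95034685e-05] [0.53068513 0.34632921 0.45253492]
```

View pics/s4.png

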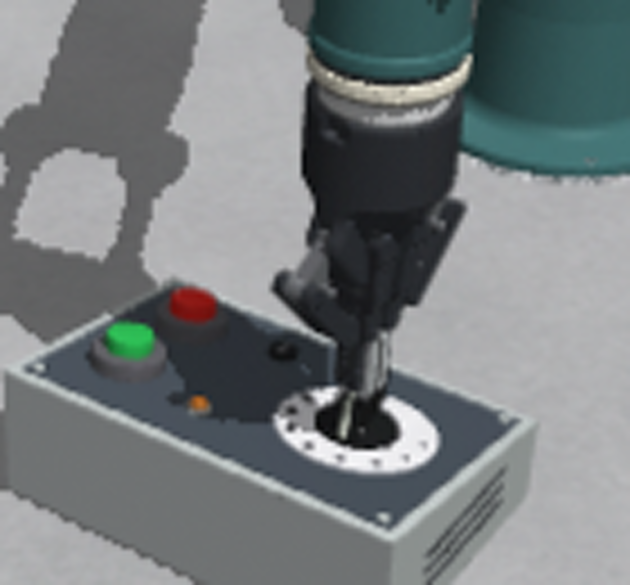

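```bash
python3 - <<'E'
from m import *
s=snapshot("scene"); p=read_state()["eef_pos"]; print("tcp",((proj(s,p)-[290,160])*4.5).round())
t=snapshot("top"); print("tcp top",((proj(t,p)-[205,225])*5).round())
P=pts(s)
for (u,v) in((372,390),(372,370),(360,390),(350,410),(343,435),(385,380)):
    a,b=int(290+u/4.5),int(160+v/4.5); q=P[b,a]; d=q-C; print((u,v),q.round(4),"local",(np.array([d@X,d@Y,d@N])*1e3).round(1))
a=s["pixels"][230:268,345:393,::-1]; b=t["pixels"][240:310,215:290,::-1]
cv2.imwrite("pics/z4.png",np.hstack([cv2.resize(a,(440,348),interpolation=cv2.INTER_CUBIC),cv2.resize(b,(348*75//70,348),interpolation=cv2.INTER_CUBIC)]))
E
```

```text
tcp [356. 430.]
tcp top [190. 190.]
(372, 390) [0.5441 0.1931 0.1335] local [38.4 22.  50.2]
(372, 370) [0.5472 0.1941 0.1473] local [43.9 22.6 63.3]
(360, 390) [0.546  0.1889 0.1325] local [39.7 17.6 49. ]
(350, 410) [0.5388 0.1772 0.1077] local [27.4  6.7 26. ]
(343, 435) [0.5389 0.1756 0.0917] local [24.6  5.1 10.2]
(385, 380) [0.5329 0.1939 0.1334] local [27.5 23.7 52. ]
```

View pics/z4.png

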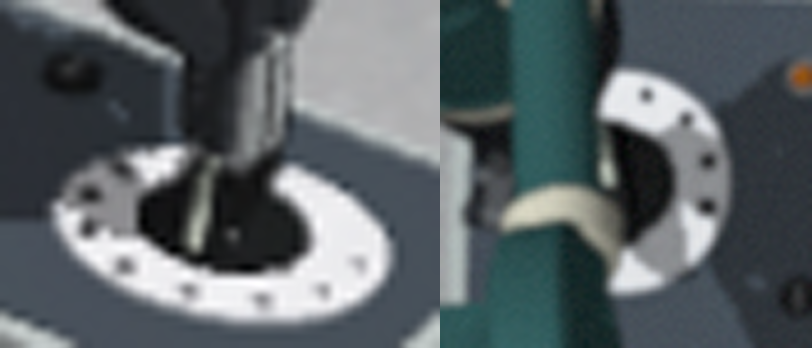

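```bash
python3 - <<'E'
from m import *
s=snapshot("scene"); P=pts(s); D=P-C; L=np.stack([D@X,D@Y,D@N],-1)*1e3
np.set_printoptions(linewidth=250)
for b in range(238,262,2):
    print(b,[ "%d,%d,%d"%tuple(L[b,a]) for a in range(360,382,2)], [int(x) for x in s["pixels"][b,360:382:2].mean(1)])
p=read_state()["eef_pos"]-C; print("tcp",p@X,p@Y,p@N)
E
```

```text
238 ['-63,-61,0', '-64,-56,2', '-71,-53,0', '46,7,68', '51,14,73', '48,17,73', '44,21,73', '37,23,71', '22,21,65', '-184,-63,-45', '-186,-57,-44'] [47, 54, 63, 40, 28, 46, 117, 86, 123, 173, 175]
240 ['-52,-54,1', '-58,-52,0', '-59,-46,2', '51,10,66', '48,14,67', '46,17,67', '43,21,67', '37,23,66', '-84,-24,0', '-173,-57,-45', '-175,-51,-44'] [47, 53, 63, 39, 31, 53, 126, 88, 148, 176, 176]
242 ['-39,-47,2', '-48,-46,0', '44,2,55', '44,8,57', '49,15,62', '46,18,62', '42,21,62', '34,23,60', '-20,4,31', '-76,-14,2', '-82,-11,0'] [47, 53, 54, 28, 32, 59, 131, 88, 66, 140, 189]
244 ['-34,-44,0', '-36,-39,1', '-40,-36,1', '49,11,55', '47,15,56', '40,16,54', '40,22,56', '34,24,55', '-65,-14,0', '-66,-8,2', '-69,-4,2'] [47, 54, 71, 31, 30, 59, 139, 101, 66, 80, 89]
246 ['-22,-37,1', '-27,-34,1', '-29,-29,2', '-37,-28,0', '45,15,50', '40,17,49', '38,21,50', '-10,5,24', '-52,-7,2', '-56,-3,2', '-60,0,2'] [142, 191, 209, 85, 37, 78, 138, 68, 78, 80, 81]
248 ['-12,-32,2', '-17,-28,2', '-20,-24,2', '23,1,30', '25,6,33', '18,9,31', '8,9,27', '-14,4,16', '-44,-2,1', '-47,0,1', '-53,4,0'] [209, 234
[... 457 characters left out ...]
 '13,9,13', '0,9,7', '-6,11,5', '-10,14,5', '-10,19,7', '-23,19,1'] [17, 20, 17, 169, 24, 22, 30, 31, 31, 128, 238]
256 ['25,-9,4', '25,-5,6', '26,0,8', '25,5,10', '25,10,13', '11,9,6', '9,13,7', '6,17,8', '2,21,7', '0,24,7', '-15,24,1'] [213, 21, 32, 172, 24, 50, 31, 31, 30, 87, 237]
258 ['30,-7,1', '30,-1,4', '22,0,1', '22,5,3', '22,10,6', '21,14,7', '17,18,7', '12,21,6', '6,23,4', '0,26,2', '-5,29,1'] [238, 231, 161, 25, 25, 30, 32, 29, 58, 226, 236]
260 ['42,0,4', '36,2,2', '31,5,1', '29,9,2', '23,11,1', '20,15,1', '14,18,0', '14,23,2', '10,26,2', '7,30,2', '4,34,2'] [238, 238, 237, 231, 225, 226, 225, 228, 229, 237, 236]
tcp 0.026726221587049834 0.013938105032010486 0.015811552069221448
```

```bash
python3 - <<'E'
from m import *
s=snapshot("scene")
print("s2",((proj(s,np.array([.5223,.2031,.2525]))-[240,130])*3.3).round(),"s3",((proj(s,np.array([.52,.2027,.1297]))-[290,160])*4.5).round())
t=snapshot("top")
for n,q in(("scene",s),("top",t)):
    P=pts(q); d=np.linalg.norm(P[...,:2]-read_state()["eef_pos"][:2],axis=-1); m=(d<.035)&(P[...,2]>.118)&(P[...,2]<.3)
    print(n,m.sum(),P[m][:,2].min() if m.any() else 0)
    for lo in(.118,.125,.13,.135,.14,.15,.16): 
        k=m&(P[...,2]>=lo)&(P[...,2]<lo+.006); print(lo,k.sum(),P[k].mean(0).round(4) if k.any() else "")
print(read_state())
E
```

```text
s2 [480. 230.] s3 [410. 379.]
scene 683 0.12632805318295293
0.118 0 
0.125 3 [0.544  0.1841 0.1271]
0.13 13 [0.5443 0.19   0.1332]
0.135 21 [0.5469 0.1883 0.1383]
0.14 25 [0.5466 0.1878 0.1427]
0.15 27 [0.5477 0.188  0.1534]
0.16 18 [0.5444 0.1922 0.163 ]
top 2 0.13058615971004317
0.118 0 
0.125 1 [0.539  0.1715 0.1306]
0.13 2 [0.5398 0.1715 0.1318]
0.135 0 
0.14 0 
0.15 0 
0.16 0 
{'clock': 7.5, 'joint_pos': array([ 2.85983370e-01,  1.55715746e-01,  1.93731494e+00, -2.13670269e-06,
        1.04858419e+00,  3.62464948e-01]), 'qvel': array([ 0.00056648,  0.0030183 , -0.00070726,  0.0008603 ,  0.00097849,
        0.00049077]), 'effort': array([-7.63964286e-03, -4.20626092e+01, -3.33055973e+01, -1.34503434e-04,
        9.58433193e-04, -4.75039997e-03]), 'eef_pos': array([0.53927577, 0.18452404, 0.09756111]), 'ee_rot': array([[-7.64059748e-02, -2.07973677e-05,  9.97076791e-01],
       [-9.97076791e-01, -8.04565363e-06, -7.64059750e-02],
       [ 9.61117766e-06, -1.00000000e+00, -2.01218366e-05]]), 'contact_force': array([0.34342034, 0.76965329, 0.02565391]), 'torque': array([ 0.00617385, -0.03618817, -0.04295288]), 'width': -3.823121187475589e-05}
```

The camera shows the real fingertips about 30 mm above the reported TCP: the lowest finger pixels are at z≈0.127 with the TCP at 0.0976. The earlier views agree (s2 and s3 tips 40 px above prediction). The knob is untouched at step four. I swing back, clear the bar, and go lower.

carry_out([
  {"delta_pos": [-0.0017,0,-0.0013],"spin": -0.07,"hand": 1},
  {"delta_pos": [-0.0017,0,-0.0013],"spin": -0.07,"hand": 1},
  {"delta_pos": [-0.0017,0,-0.0013],"spin": -0.07,"hand": 1},
  {"delta_pos": [-0.0017,0,-0.0013],"spin": -0.07,"hand": 1},
  {"delta_pos": [-0.0017,0,-0.0013],"spin": -0.07,"hand": 1},
  {"delta_pos": [-0.0017,0,-0.0013],"spin": -0.07,"hand": 1},
  {"delta_pos": [-0.012,0,0],"spin": 0,"hand": 1},
  {"delta_pos": [0,0,0],"spin": 0,"hand": 1},
])

```text
clock: 8.5
eef_pos: [0.5263, 0.206, 0.0976]
ee_rot: [[0.336, -0.0, 0.942], [-0.942, 0.0, 0.336], [-0.0, -1.0, 0.0]]
contact_force: [-0.3, 0.0, -0.2]
width: -0.0001
```

carry_out([
  {"delta_pos": [0,0.01,0],"spin": 0,"hand": 1},
  {"delta_pos": [0,0.01,0],"spin": 0,"hand": 1},
  {"delta_pos": [0,0,0],"spin": 0,"hand": 1},
])

```text
clock: 8.88
eef_pos: [0.5252, 0.2045, 0.0757]
ee_rot: [[0.336, -0.003, 0.942], [-0.942, -0.001, 0.336], [-0.0, -1.0, -0.003]]
contact_force: [-0.0, -0.3, -0.2]
width: -0.0001
```

```bash
python3 - <<'E'
from m import *
st=read_state(); e=st["eef_pos"]; print(e,st["ee_rot"][:,0],st["contact_force"])
s=snapshot("scene"); P=pts(s); d=np.linalg.norm(P[...,:2]-e[:2],axis=-1); 
for lo in np.arange(.084,.14,.004):
    k=(d<.035)&(P[...,2]>=lo)&(P[...,2]<lo+.004); print(round(lo,3),k.sum(),(P[k].min(0).round(4),P[k].max(0).round(4)) if k.any() else "")
save(s,"s5.png",(290,160,430,290),4.5)
E
```

```text
[0.52522365 0.20448035 0.07574431] [ 3.36020459e-01 -9.41854687e-01 -2.03716235e-05] [-0.04761007 -0.28320123 -0.19953538]
0.084 102 (array([0.5121, 0.1758, 0.0841]), array([0.5594, 0.2331, 0.088 ]))
0.088 10 (array([0.5139, 0.1742, 0.0881]), array([0.5577, 0.192 , 0.0919]))
0.092 14 (array([0.5136, 0.1741, 0.092 ]), array([0.5422, 0.182 , 0.0958]))
0.096 10 (array([0.51  , 0.1741, 0.0967]), array([0.5417, 0.1811, 0.0998]))
0.1 9 (array([0.5091, 0.1735, 0.1001]), array([0.5416, 0.1818, 0.1038]))
0.104 17 (array([0.5122, 0.1724, 0.1042]), array([0.5384, 0.2099, 0.1077]))
0.108 23 (array([0.5119, 0.171 , 0.1083]), array([0.5384, 0.2156, 0.1119]))
0.112 30 (array([0.5201, 0.1702, 0.1121]), array([0.5386, 0.2158, 0.1158]))
0.116 11 (array([0.5297, 0.1944, 0.1161]), array([0.5392, 0.2156, 0.119 ]))
0.12 11 (array([0.5241, 0.196 , 0.1206]), array([0.5407, 0.2159, 0.1237]))
0.124 13 (array([0.5173, 0.1959, 0.1242]), array([0.5407, 0.2161, 0.1279]))
0.128 18 (array([0.518 , 0.1962, 0.1282]), array([0.5416, 0.2152, 0.1319]))
0.132 15 (array([0.5183, 0.1962, 0.1325]), array([0.5414, 0.215 , 0.1355]))
0.136 8 (array([0.5206, 0.201 , 0.136 ]), array([0.5397, 0.2162, 0.1394]))
0.14 1 (array([0.5388, 0.2139, 0.1406]), array([0.5388, 0.2139, 0.1406]))
```

View pics/s5.png

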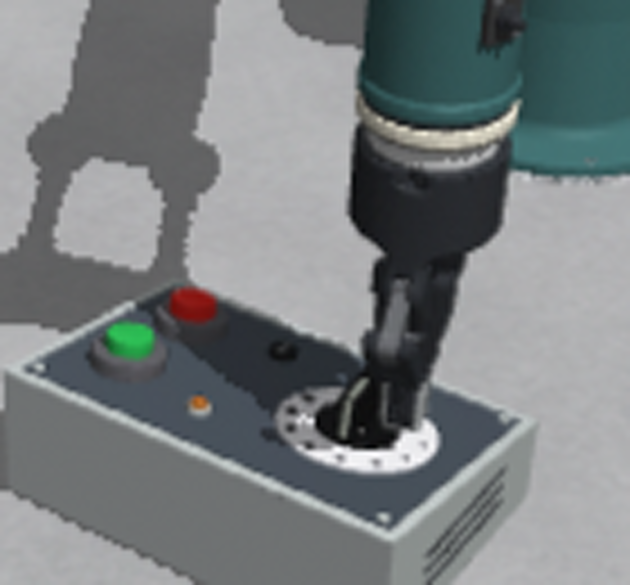

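The offset is confirmed: finger bottom at z≈0.105 with TCP at 0.0757, standing at (400,420) beside the bar and clear of the plate. I go 9 mm lower, approach, and push the arc.

carry_out([
  {"delta_pos": [0,0.009,0],"spin": 0,"hand": 1},
  {"delta_pos": [0,0,0],"spin": 0,"hand": 1},
  {"delta_pos": [0.004,0,0],"spin": 0,"hand": 1},
  {"delta_pos": [0.004,0,0],"spin": 0,"hand": 1},
  {"delta_pos": [0.003,0,0],"spin": 0,"hand": 1},
  {"delta_pos": [0,0,0],"spin": 0,"hand": 1},
])

```text
clock: 9.68
eef_pos: [0.5305, 0.1945, 0.0688]
ee_rot: [[0.336, 0.0, 0.942], [-0.942, 0.0, 0.336], [-0.0, -1.0, 0.0]]
contact_force: [0.2, -0.2, -0.4]
width: 0.0001
```

carry_out([
  {"delta_pos": [0.002,0,0],"spin": 0,"hand": 1},
  {"delta_pos": [0.0017,0,0.0013],"spin": 0.07,"hand": 1},
  {"delta_pos": [0.0017,0,0.0013],"spin": 0.07,"hand": 1},
])

```text
clock: 10.05
eef_pos: [0.5339, 0.1913, 0.0687]
ee_rot: [[0.199, -0.001, 0.98], [-0.98, 0.001, 0.199], [-0.002, -1.0, -0.001]]
contact_force: [-2.1, 1.5, 0.7]
width: 0.0001
```

carry_out([
  {"delta_pos": [0.0017,0,0.0013],"spin": 0.07,"hand": 1},
  {"delta_pos": [0.0017,0,0.0013],"spin": 0.07,"hand": 1},
])

```text
clock: 10.3
eef_pos: [0.5373, 0.1879, 0.0686]
ee_rot: [[0.061, -0.0, 0.998], [-0.998, 0.001, 0.061], [-0.001, -1.0, -0.0]]
contact_force: [-0.3, -0.2, 0.8]
width: -0.0002
```

carry_out([
  {"delta_pos": [0.0017,0,0.0013],"spin": 0.07,"hand": 1},
  {"delta_pos": [0.0017,0,0.0013],"spin": 0.07,"hand": 1},
])

```text
clock: 10.55
eef_pos: [0.5403, 0.1842, 0.0686]
ee_rot: [[-0.079, -0.0, 0.997], [-0.997, 0.0, -0.079], [-0.0, -1.0, -0.0]]
contact_force: [-0.7, -0.1, 0.1]
width: -0.0001
```

```bash
cat > w.py <<'E'
from m import *
st=read_state(); e=st["eef_pos"]; print(e,st["ee_rot"][:,0].round(3),st["contact_force"].round(1))
s=snapshot("scene"); px=s["pixels"].astype(int); P=pts(s); D=P-C; L=np.stack([D@X,D@Y,D@N],-1)*1e3
# white line pixels on the bar: light, within the skirt, 7..36 mm above the panel, inside 32 mm
rr=np.hypot(L[...,0],L[...,1]); m=(px.min(2)>90)&(L[...,2]>7)&(L[...,2]<36)&(rr<32)&(rr>15)
q=L[m]; print(m.sum(),"line at deg",np.degrees(np.arctan2(np.median(q[:,1]),np.median(q[:,0]))) if m.any() else None)
# bar-end points: radius about 24-30
b=(px.max(2)<200)&(L[...,2]>9)&(L[...,2]<31)&(rr<29)&(rr>20); q=L[b]; a=np.degrees(np.arctan2(q[:,1],q[:,0]))
print("dark pts",b.sum(),np.percentile(a,[5,25,50,75,95]).round() if b.any() else "")
import sys; save(s,sys.argv[1],(290,160,430,290),4.5)
E
python3 w.py s6.png
```

```text
[0.5402555  0.1841994  0.06858739] [-0.079 -0.997 -0.   ] [-0.7 -0.1  0.1]
6 line at deg 141.4100442340842
dark pts 30 [-23. -15.  -5. 147. 150.]
```

View pics/s6.png

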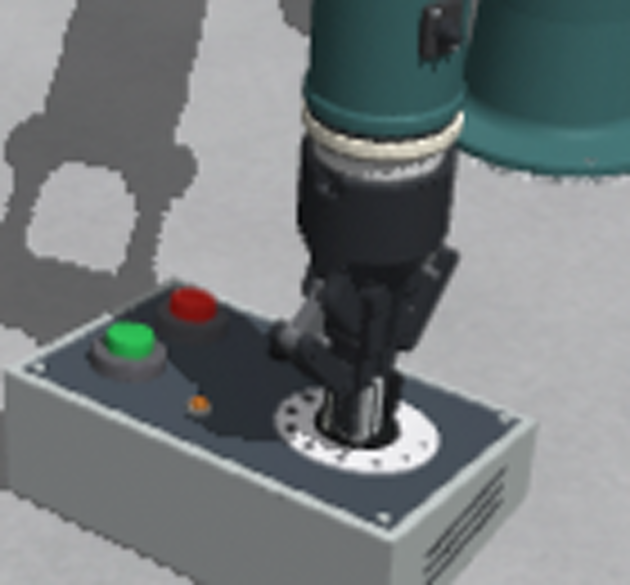

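The pointer has clicked to step five (its line is now near (333,410), and the dark end points are centred at about −15°). The console corners are unchanged. Now the second click.

carry_out([
  {"delta_pos": [0.0017,0,0.0014],"spin": 0.07,"hand": 1},
  {"delta_pos": [0.0017,0,0.0014],"spin": 0.07,"hand": 1},
  {"delta_pos": [0.0017,0,0.0014],"spin": 0.07,"hand": 1},
  {"delta_pos": [0.0017,0,0.0014],"spin": 0.07,"hand": 1},
])

```text
clock: 11.1
eef_pos: [0.5442, 0.1775, 0.0686]
ee_rot: [[-0.351, -0.001, 0.936], [-0.936, 0.002, -0.351], [-0.001, -1.0, -0.001]]
contact_force: [0.2, 3.1, 0.2]
width: -0.0001
```

carry_out([
  {"delta_pos": [0.0017,0,0.0014],"spin": 0.07,"hand": 1},
  {"delta_pos": [0.0017,0,0.0014],"spin": 0.07,"hand": 1},
])

```text
clock: 11.35
eef_pos: [0.5457, 0.1728, 0.0686]
ee_rot: [[-0.478, -0.0, 0.878], [-0.878, 0.001, -0.478], [-0.001, -1.0, -0.0]]
contact_force: [-0.7, 0.8, -0.3]
width: -0.0
```

carry_out([
  {"delta_pos": [0.0017,0,0.0014],"spin": 0.07,"hand": 1},
  {"delta_pos": [0,0,0],"spin": 0,"hand": 1},
])

```text
clock: 11.6
eef_pos: [0.5462, 0.1701, 0.0686]
ee_rot: [[-0.536, 0.0, 0.844], [-0.844, -0.0, -0.536], [0.0, -1.0, 0.0]]
contact_force: [0.1, -0.4, 0.0]
width: -0.0002
```

```bash
python3 w.py s7.png
```

```text
[0.54624321 0.17006008 0.06858485] [-0.536 -0.844  0.   ] [ 0.1 -0.4  0. ]
3 line at deg 120.75490050288153
dark pts 21 [119. 121. 123. 127. 130.]
```

The force rose to 3 N and then dropped, so it clicked. I back off, lift, and look.

carry_out([
  {"delta_pos": [-0.005,0,0],"spin": 0,"hand": 1},
  {"delta_pos": [-0.005,0,0],"spin": 0,"hand": 1},
  {"delta_pos": [0,-0.03,0],"spin": 0,"hand": 1},
  {"delta_pos": [0,-0.03,0],"spin": 0,"hand": 1},
  {"delta_pos": [-0.03,-0.03,-0.03],"spin": 0,"hand": 1},
  {"delta_pos": [-0.03,-0.03,-0.03],"spin": 0,"hand": 1},
  {"delta_pos": [0,0,0],"spin": 0,"hand": 1},
])

```text
clock: 12.52
eef_pos: [0.5349, 0.2651, 0.1923]
ee_rot: [[-0.534, 0.006, 0.846], [-0.846, 0.004, -0.534], [-0.006, -1.0, 0.003]]
contact_force: [1.2, -0.8, -0.3]
width: -0.0
```

```bash
python3 - <<'E'
from m import *
e=read_state(); print(e["eef_pos"],e["ee_rot"][:,0])
s=snapshot("scene"); px=s["pixels"]; f=lambda p:((proj(s,p)-[290,180])*5).round()
for k in(5,6,7): print(k,"tip top",f(step(k,.026,.032)),"bot",f(step(k,.026,.005)))
save(s,"s8.png",(290,180,430,300),5)
t=snapshot("top")
for nm,q,b in(("scene",s,(280,215,415,310)),("top",t,(205,225,350,330))):
    try:
        o,_=measure(q,b); print(nm,"green_px",o["green_px"],"red_px",o["red_px"],o["green_d"],o["red_d"])
    except Exception as x: print(nm,x)
E
```

```text
[0.53490976 0.26512945 0.19231831] [-0.53373388 -0.8456298  -0.00619551]
5 tip top [365. 333.] bot [357. 381.]
6 tip top [351. 319.] bot [343. 367.]
7 tip top [351. 306.] bot [343. 354.]
scene green_px (np.float64(318.5571428571429), np.float64(235.22857142857143)) red_px (np.float64(332.09090909090907), np.float64(227.25454545454545)) [0.5611195  0.04314725 0.10477554] [0.49876949 0.03872003 0.09336906]
top green_px (np.float64(316.112582781457), np.float64(262.74834437086093)) red_px (np.float64(315.48091603053433), np.float64(294.9541984732824)) [0.55504498 0.03814974 0.10353348] [0.49129128 0.03228213 0.09270356]
```

View pics/s8.png

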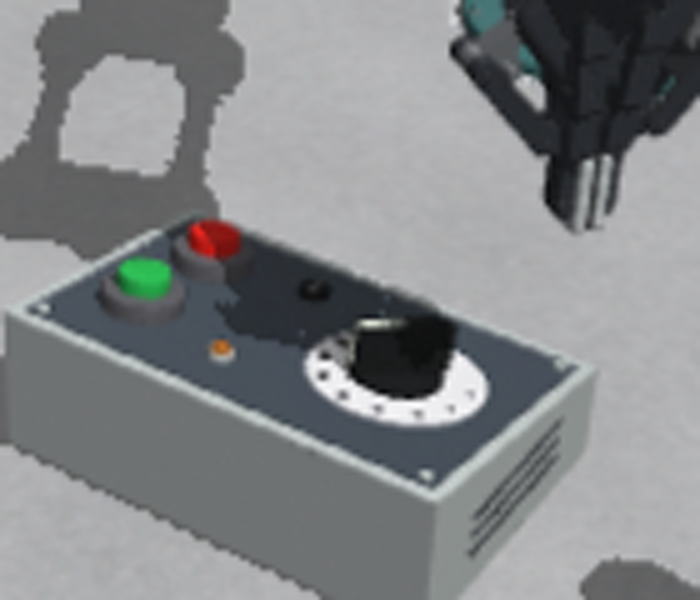

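The line runs from (402,320) to (357,325), which matches step six (predicted tip (351,319)). I cross-check the angle from the masks in both views.

```bash
cat > ang.py <<'E'
from m import *
for n in("scene","top"):
    s=snapshot(n); px=s["pixels"].astype(int); P=pts(s)
    D=P-C; h=D@N; rr=np.hypot(D@X,D@Y)
    bar=(h>.024)&(h<.04)&(rr<.034)
    w=bar&(px.min(2)>100)&(px.max(2)-px.min(2)<60)
    f=lambda m:np.array([ray(s,u,v,C+.032*N,N)-C for v,u in zip(*np.nonzero(m))])
    for k,m in(("bar",bar),("line",w)):
        if m.sum()<4: print(n,k,m.sum()); continue
        q=f(m); q=np.c_[q@X,q@Y]; ev,V=np.linalg.eigh(np.cov(q.T)); a=V[:,1]; c=q.mean(0)
        print(n,k,m.sum(),"axis deg",np.degrees(np.arctan2(a[1],a[0])).round(1),"mean mm",(c*1e3).round(1))
E
python3 ang.py
```

```text
scene bar 114 axis deg 147.0 mean mm [7.5 3.8]
scene line 9 axis deg 150.7 mean mm [13.1 -9.9]
top bar 175 axis deg 140.8 mean mm [ 0.  -1.2]
top line 39 axis deg 143.2 mean mm [ 6.4 -5.7]
```

Both views give about −38° with the known +6° bias (step four read 9° for 15°), so it is at step six (−45°), and the console has not moved. I go over the green button and turn the tool square to the slope.

carry_out([
  {"delta_pos": [0.0302,0.003,0.0229],"spin": 0,"hand": 1},
  {"delta_pos": [0.0302,0.003,0.0229],"spin": 0,"hand": 1},
  {"delta_pos": [0.0302,0.003,0.0229],"spin": 0,"hand": 1},
  {"delta_pos": [0.0302,0.003,0.0229],"spin": 0,"hand": 1},
  {"delta_pos": [0.0302,0.003,0.0229],"spin": 0,"hand": 1},
  {"delta_pos": [0.0302,0.003,0.0229],"spin": 0,"hand": 1},
  {"delta_pos": [0,0,0],"spin": 0,"hand": 1},
])

```text
clock: 13.6
eef_pos: [0.5506, 0.0314, 0.1687]
ee_rot: [[-0.541, -0.003, 0.841], [-0.841, -0.001, -0.541], [0.002, -1.0, -0.002]]
contact_force: [-0.2, 0.5, 0.2]
width: -0.0002
```

carry_out([
  {"delta_pos": [0,0,0],"spin": 0.154,"hand": 1},
  {"delta_pos": [0,0,0],"spin": 0.154,"hand": 1},
  {"delta_pos": [0,0,0],"spin": 0.154,"hand": 1},
  {"delta_pos": [0,0,0],"spin": 0.154,"hand": 1},
  {"delta_pos": [0,0,0],"spin": 0.154,"hand": 1},
  {"delta_pos": [0,0,0],"spin": 0.154,"hand": 1},
  {"delta_pos": [0,0,0],"spin": 0,"hand": 1},
])

```text
clock: 14.48
eef_pos: [0.5512, 0.035, 0.1697]
ee_rot: [[-0.997, -0.002, 0.081], [-0.081, 0.0, -0.997], [0.002, -1.0, -0.0]]
contact_force: [-0.0, 0.0, 0.2]
width: -0.0002
```

```bash
python3 - <<'E'
from m import *
st=read_state(); e=st["eef_pos"]; R=st["ee_rot"]; print(e,R.round(3).tolist(),st["contact_force"])
print("delta tool",(R.T@(np.array([.554,.0385,e[2]])-e)).round(4))
s=snapshot("scene"); P=pts(s); d=np.linalg.norm(P[...,:2]-e[:2],axis=-1); k=(d<.04)&(P[...,2]>.12)&(P[...,2]<e[2]+.06)
q=P[k]; print(q[:,2].min()); q=q[q[:,2]<q[:,2].min()+.02]; print(q.min(0),q.max(0))
save(s,"s9.png",(270,150,430,290),4)
E
```

```text
[0.55115147 0.03495938 0.16974075] [[-0.997, -0.002, 0.081], [-0.081, 0.0, -0.997], [0.002, -1.0, -0.0]] [-0.01456804  0.02307089  0.16096985]
delta tool [-0.0031 -0.     -0.0033]
0.20046977312877123
[0.54377863 0.02088825 0.20046977] [0.56332903 0.04968942 0.22032337]
```

View pics/s9.png

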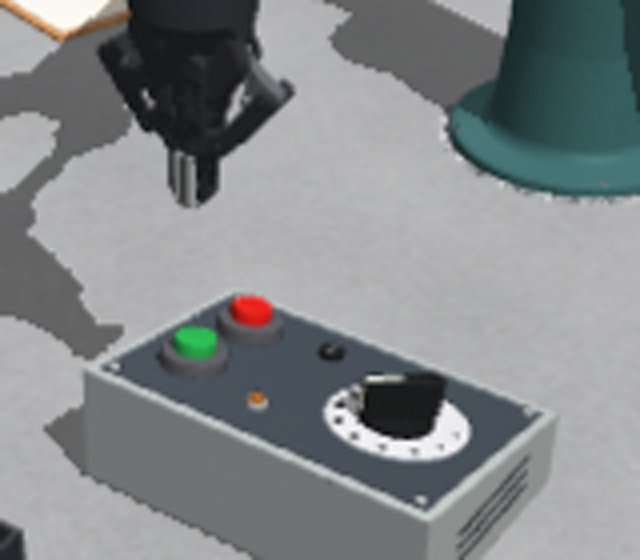

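The tip hangs at (190,205) above the green button (195,345), centred on the reported TCP, with its bottom about 30 mm above it. Pointer at six. I centre and descend to just above the button.

carry_out([
  {"delta_pos": [-0.003,0.02,-0.0033],"spin": 0,"hand": 1},
  {"delta_pos": [0,0.025,0],"spin": 0,"hand": 1},
  {"delta_pos": [0,0.025,0],"spin": 0,"hand": 1},
  {"delta_pos": [0,0.01,0],"spin": 0,"hand": 1},
  {"delta_pos": [0,0,0],"spin": 0,"hand": 1},
  {"delta_pos": [0,0,0],"spin": 0,"hand": 1},
])

```text
clock: 15.28
eef_pos: [0.5554, 0.0383, 0.0914]
ee_rot: [[-0.997, 0.002, 0.08], [-0.08, 0.0, -0.997], [-0.002, -1.0, 0.0]]
contact_force: [-0.0, 0.4, -0.3]
width: -0.0
```

carry_out([
  {"delta_pos": [0,0.004,0],"spin": 0,"hand": 1},
  {"delta_pos": [0,0.003,0],"spin": 0,"hand": 1},
  {"delta_pos": [0,0,0],"spin": 0,"hand": 1},
])

```text
clock: 15.65
eef_pos: [0.5544, 0.0383, 0.0835]
ee_rot: [[-0.997, -0.0, 0.08], [-0.08, 0.0, -0.997], [0.0, -1.0, -0.0]]
contact_force: [-0.2, -0.3, -1.4]
width: 0.0002
```

carry_out([
  {"delta_pos": [0,0.002,0],"spin": 0,"hand": 1},
  {"delta_pos": [0,0,0],"spin": 0,"hand": 1},
])

```text
clock: 15.9
eef_pos: [0.5544, 0.0382, 0.0814]
ee_rot: [[-0.997, -0.0, 0.08], [-0.08, -0.0, -0.997], [0.0, -1.0, -0.0]]
contact_force: [-0.7, -0.5, 0.3]
width: 0.0002
```

carry_out([
  {"delta_pos": [0,0.002,0],"spin": 0,"hand": 1},
  {"delta_pos": [0,0,0],"spin": 0,"hand": 1},
])

```text
clock: 16.15
eef_pos: [0.5544, 0.0383, 0.0794]
ee_rot: [[-0.997, -0.0, 0.08], [-0.08, 0.0, -0.997], [0.0, -1.0, -0.0]]
contact_force: [-1.0, 0.4, 0.6]
width: -0.0001
```

carry_out([
  {"delta_pos": [0,0.002,0],"spin": 0,"hand": 1},
  {"delta_pos": [0,0,0],"spin": 0,"hand": 1},
])

```text
clock: 16.4
eef_pos: [0.5544, 0.0383, 0.0773]
ee_rot: [[-0.997, -0.0, 0.08], [-0.08, 0.0, -0.997], [0.0, -1.0, -0.0]]
contact_force: [0.1, -0.2, 0.1]
width: 0.0001
```

carry_out([
  {"delta_pos": [0,0.002,0],"spin": 0,"hand": 1},
  {"delta_pos": [0,0,0],"spin": 0,"hand": 1},
])

```text
clock: 16.65
eef_pos: [0.5549, 0.0383, 0.0758]
ee_rot: [[-0.997, 0.001, 0.08], [-0.08, 0.0, -0.997], [-0.001, -1.0, 0.0]]
contact_force: [-0.1, 0.2, 2.4]
width: -0.0002
```

carry_out([
  {"delta_pos": [0,0.002,0],"spin": 0,"hand": 1},
  {"delta_pos": [0,0,0],"spin": 0,"hand": 1},
])

```text
clock: 16.9
eef_pos: [0.5551, 0.0383, 0.0739]
ee_rot: [[-0.997, 0.001, 0.08], [-0.08, 0.0, -0.997], [-0.001, -1.0, 0.0]]
contact_force: [-0.2, -0.5, 2.7]
width: -0.0002
```

carry_out([
  {"delta_pos": [0,0.002,0],"spin": 0,"hand": 1},
  {"delta_pos": [0,0,0],"spin": 0,"hand": 1},
])

```text
clock: 17.15
eef_pos: [0.5554, 0.0383, 0.0721]
ee_rot: [[-0.997, 0.002, 0.08], [-0.08, 0.0, -0.997], [-0.002, -1.0, 0.0]]
contact_force: [1.7, 1.0, 4.8]
width: 0.0003
```

carry_out([
  {"delta_pos": [0,0.002,0],"spin": 0,"hand": 1},
  {"delta_pos": [0,0,0],"spin": 0,"hand": 1},
])

```text
clock: 17.4
eef_pos: [0.5558, 0.0383, 0.0705]
ee_rot: [[-0.997, 0.002, 0.08], [-0.08, 0.0, -0.997], [-0.002, -1.0, 0.0]]
contact_force: [1.4, 0.1, 6.7]
width: 0.0005
```

carry_out([
  {"delta_pos": [0,0.001,0],"spin": 0,"hand": 1},
  {"delta_pos": [0,0,0],"spin": 0,"hand": 1},
])

```text
clock: 17.65
eef_pos: [0.5559, 0.0383, 0.0703]
ee_rot: [[-0.997, 0.003, 0.08], [-0.08, 0.0, -0.997], [-0.003, -1.0, 0.0]]
contact_force: [-0.5, -0.3, 10.9]
width: 0.0001
```

It bottomed: the force rises steeply and the TCP has stopped after about 6 mm of travel. One more small squeeze, then release and retreat.

carry_out([
  {"delta_pos": [0,0.001,0],"spin": 0,"hand": 1},
  {"delta_pos": [0,0,0],"spin": 0,"hand": 1},
])

```text
clock: 17.9
eef_pos: [0.556, 0.0383, 0.0702]
ee_rot: [[-0.997, 0.003, 0.08], [-0.08, 0.0, -0.997], [-0.003, -1.0, 0.0]]
contact_force: [-2.4, -0.0, 16.1]
width: 0.0001
```

carry_out([
  {"delta_pos": [0,-0.01,0],"spin": 0,"hand": 1},
  {"delta_pos": [0,-0.02,0],"spin": 0,"hand": 1},
  {"delta_pos": [0,-0.03,0],"spin": 0,"hand": 1},
  {"delta_pos": [0,-0.03,0],"spin": 0,"hand": 1},
  {"delta_pos": [0,-0.03,0],"spin": 0,"hand": 1},
  {"delta_pos": [0,-0.03,0],"spin": 0,"hand": 1},
  {"delta_pos": [0.03,0,0.03],"spin": 0,"hand": 1},
  {"delta_pos": [0.03,0,0.03],"spin": 0,"hand": 1},
  {"delta_pos": [0,0,0.03],"spin": 0,"hand": 1},
  {"delta_pos": [0,0,0],"spin": 0,"hand": 1},
])

```text
clock: 19.15
eef_pos: [0.5004, -0.0575, 0.2163]
ee_rot: [[-0.997, -0.003, 0.077], [-0.077, 0.0, -0.997], [0.003, -1.0, -0.0]]
contact_force: [-0.4, 0.4, -0.7]
width: -0.0001
```

```bash
python3 ang.py; python3 - <<'E'
from m import *
st=read_state(); print(st["clock"],st["eef_pos"],st["contact_force"])
s=snapshot("scene"); t=snapshot("top")
for nm,q,b in(("scene",s,(280,215,415,310)),("top",t,(205,225,350,330))):
    o,_=measure(q,b); print(nm,o["green_px"],o["red_px"],o["green_d"],o["red_d"])
cv2.imwrite("pics/end.png",np.hstack([cv2.resize(s["pixels"][180:300,280:420,::-1],(400,343)),cv2.resize(t["pixels"][225:330,205:350,::-1],(400,343))]))
E
```

```text
scene bar 109 axis deg 145.7 mean mm [6.7 3.9]
scene line 14 axis deg 143.9 mean mm [11.8 -9. ]
top bar 179 axis deg 140.6 mean mm [ 0.3 -1.4]
top line 53 axis deg 142.7 mean mm [ 6.7 -5.7]
19.25 [ 0.50097677 -0.05589739  0.21654119] [-0.10753211  0.52320127 -0.40663447]
scene (np.float64(318.5571428571429), np.float64(235.22857142857143)) (np.float64(332.5), np.float64(227.21212121212122)) [0.56220335 0.0434726  0.10457621] [0.49783451 0.03810939 0.09304571]
top (np.float64(316.1513157894737), np.float64(262.6513157894737)) (np.float64(315.37908496732024), np.float64(295.2483660130719)) [0.55521467 0.03792438 0.10326768] [0.49112591 0.03244988 0.09207524]
```

View pics/end.png

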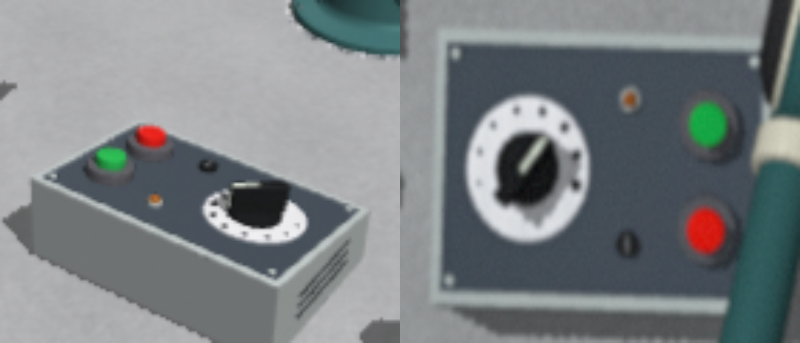

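The top view shows the line from (520,172) to (545,140), aimed at the sixth dot (565,127). The green button at (708,125) is back up, and neither the console nor the red button has moved. I hand the job in.

```bash
python3 -c "from rig import finish_job; print(finish_job())"
```

```text
the job is handed in; nothing more can be done
None
```

I pushed the selector clockwise with the shut fingertips from step four through five to six, one click at a time. Then I pressed the green start button fully down, let it spring back, and drew the arm clear. I handed the job in at about 19 s of the 53 s allowed.

**Last checks**
- **Selector:** both views show the pointer at the sixth dot. The measured angle was about −35° to −39°, where step six is −45°. At step four my reading was about 6° off in the same direction, so I take this as six.
- **Start button:** it bottomed after about 6 mm of travel, with the force reaching 16 N. Afterwards the button was back at its original height.
- **Console and stop button:** both buttons' image positions were unchanged to within about 0.1 px. I never touched the red button.
- **Other objects:** I did not measure the loose items again at the end. The arm's path stayed clear of them, and I felt no unexpected contact force.

**What disagreed:** the real fingertips sat about 30 mm higher than the reported tool point. My first sweep therefore passed above the knob without touching it. I corrected for this using the camera depth.

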